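# Restock the empty filter bin and flag it

## Task

Two of the three yellow bins hold oil filters and one has run out: stand the spare filter from the bench upright on the floor of the empty bin. Then drape the green saddle marker over the steel rail in front of that same bin, roughly in line with the bin's middle, so that it straddles the rail and hangs there by itself. Leave the filters already in stock and the red marker where they are.

Things in the scene. Friction and masses are not known exactly. Their poses are not given: they have to be found in the camera images.
- stand: Fixed steel bin stand (base 260 x 410 x 6 mm) with three yellow open bins along its y, pitch 124 mm. Round steel rail, diameter 14 mm, 390 mm long, along y between two grey posts, 125 mm in front (-x) of the bins' centres; rail top 134 mm, post tops 142 mm above the bench. Origin on the bench under the middle bin's centre; z up; may be turned some degrees.
- bay_left (a point): Centre of the inner floor of the left (+y) yellow bin, 10 mm above the bench; axes as the stand. Each bin is inside 148 mm (x) by 108 mm (y); side and back walls 4 mm thick, tops 72 mm above the bench; low front wall, top 52 mm above the bench.
- bay_middle (a point): Centre of the inner floor of the middle yellow bin, 10 mm above the bench; axes as the stand. Each bin is inside 148 mm (x) by 108 mm (y); side and back walls 4 mm thick, tops 72 mm above the bench; low front wall, top 52 mm above the bench.
- bay_right (a point): Centre of the inner floor of the right (-y) yellow bin, 10 mm above the bench; axes as the stand. Each bin is inside 148 mm (x) by 108 mm (y); side and back walls 4 mm thick, tops 72 mm above the bench; low front wall, top 52 mm above the bench.
- rail_left (a point): Point on the top line of the rail directly in front of the middle of the left (+y) bin; axes as the stand (y along the rail).
- rail_middle (a point): Point on the top line of the rail directly in front of the middle of the middle bin; axes as the stand (y along the rail).
- rail_right (a point): Point on the top line of the rail directly in front of the middle of the right (-y) bin; axes as the stand (y along the rail).
- spare_filter: The spare filter, standing on the bench outside the bins: a blue oil filter with a white band, an upright cylinder of diameter 54 mm and height 85 mm (top edge bevelled from 78 mm up); origin at the centre of its underside, z up. About 0.3 kg.
- stock_1: A filter already in stock, standing in one of the bins: a blue oil filter with a white band, an upright cylinder of diameter 54 mm and height 85 mm (top edge bevelled from 78 mm up); origin at the centre of its underside, z up.
- stock_2: A filter already in stock, standing in one of the bins: a blue oil filter with a white band, an upright cylinder of diameter 54 mm and height 85 mm (top edge bevelled from 78 mm up); origin at the centre of its underside, z up.
- stock_3: A filter already in stock, standing in one of the bins: a blue oil filter with a white band, an upright cylinder of diameter 54 mm and height 85 mm (top edge bevelled from 78 mm up); origin at the centre of its underside, z up.
- green_marker: Green plastic saddle marker (upside-down U) standing on its legs: 40 mm (x) by 60 mm (y); legs 5 mm thick, 75 mm high, clear gap of 30 mm between them (across x); 5 mm top plate; on it an upright grip tab 12 mm thick (x), 46 mm long (y), 80 to 120 mm above the feet; same both ways round. Origin midway between the feet, at their underside; z up. About 0.12 kg.
- green_saddle (a point): Centre of the underside of the green marker's top plate (75 mm above its feet): the spot that sits on the rail when it is hung; axes as the marker.
- red_marker: Red plastic saddle marker (upside-down U) standing on its legs: 40 mm (x) by 60 mm (y); legs 5 mm thick, 75 mm high, clear gap of 30 mm between them (across x); 5 mm top plate; on it an upright grip tab 12 mm thick (x), 46 mm long (y), 80 to 120 mm above the feet; same both ways round. Origin midway between the feet, at their underside; z up. Not used in this job.
Mind the look-alikes: they are no part of the job. What is shaped like the spare_filter but purple is not meant. Of the things that look like the green_marker, the smaller one is meant.

How it is judged:
On the way, in this order (a step that is already met when the one before it is completed fails the run):
1. the spare filter stands released in the bin that was empty (((horizontal distance between each of stock_1, stock_2, stock_3 and bay_left above 0.085 m and x of spare_filter in the frame of bay_left between -0.055 and 0.055 m and y of spare_filter in the frame of bay_left between -0.042 and 0.042 m and z of spare_filter in the frame of bay_left between -0.008 and 0.008 m and angle between spare_filter's own z axis and vertical below 0.15 rad and contact force between spare_filter and the fingers below 0.1 N) or (horizontal distance between each of stock_1, stock_2, stock_3 and bay_middle above 0.085 m and x of spare_filter in the frame of bay_middle between -0.055 and 0.055 m and y of spare_filter in the frame of bay_middle between -0.042 and 0.042 m and z of spare_filter in the frame of bay_middle between -0.008 and 0.008 m and angle between spare_filter's own z axis and vertical below 0.15 rad and contact force between spare_filter and the fingers below 0.1 N) or (horizontal distance between each of stock_1, stock_2, stock_3 and bay_right above 0.085 m and x of spare_filter in the frame of bay_right between -0.055 and 0.055 m and y of spare_filter in the frame of bay_right between -0.042 and 0.042 m and z of spare_filter in the frame of bay_right between -0.008 and 0.008 m and angle between spare_filter's own z axis and vertical below 0.15 rad and contact force between spare_filter and the fingers below 0.1 N))), for 0.3 s.
2. the green marker hangs released over the rail in front of that bin (((horizontal distance between each of stock_1, stock_2, stock_3 and bay_left above 0.085 m and x of spare_filter in the frame of bay_left between -0.055 and 0.055 m and y of spare_filter in the frame of bay_left between -0.042 and 0.042 m and z of spare_filter in the frame of bay_left between -0.008 and 0.008 m and angle between spare_filter's own z axis and vertical below 0.15 rad and contact force between each of spare_filter, green_marker and the fingers below 0.1 N and x of green_saddle in the frame of rail_left between -0.018 and 0.018 m and y of green_saddle in the frame of rail_left between -0.045 and 0.045 m and z of green_saddle in the frame of rail_left between -0.006 and 0.015 m and angle between green_marker's own z axis and vertical below 0.4 rad and contact force between green_marker and stand above 0.1 N) or (horizontal distance between each of stock_1, stock_2, stock_3 and bay_middle above 0.085 m and x of spare_filter in the frame of bay_middle between -0.055 and 0.055 m and y of spare_filter in the frame of bay_middle between -0.042 and 0.042 m and z of spare_filter in the frame of bay_middle between -0.008 and 0.008 m and angle between spare_filter's own z axis and vertical below 0.15 rad and contact force between each of spare_filter, green_marker and the fingers below 0.1 N and x of green_saddle in the frame of rail_middle between -0.018 and 0.018 m and y of green_saddle in the frame of rail_middle between -0.045 and 0.045 m and z of green_saddle in the frame of rail_middle between -0.006 and 0.015 m and angle between green_marker's own z axis and vertical below 0.4 rad and contact force between green_marker and stand above 0.1 N) or (horizontal distance between each of stock_1, stock_2, stock_3 and bay_right above 0.085 m and x of spare_filter in the frame of bay_right between -0.055 and 0.055 m and y of spare_filter in the frame of bay_right between -0.042 and 0.042 m and z of spare_filter in the frame of bay_right between -0.008 and 0.008 m and angle between spare_filter's own z axis and vertical below 0.15 rad and contact force between each of spare_filter, green_marker and the fingers below 0.1 N and x of green_saddle in the frame of rail_right between -0.018 and 0.018 m and y of green_saddle in the frame of rail_right between -0.045 and 0.045 m and z of green_saddle in the frame of rail_right between -0.006 and 0.015 m and angle between green_marker's own z axis and vertical below 0.4 rad and contact force between green_marker and stand above 0.1 N))), for 0.3 s.
At the end, for the whole second after the job is handed in: Spare filter upright, at rest on the floor of the bin that was empty (axis within 55 mm along, 42 mm across of its centre); green marker straddling the rail, top plate on it, within 45 mm of that bin's middle, leaning under 0.4 rad, at rest; both released (((horizontal distance between each of stock_1, stock_2, stock_3 and bay_left above 0.085 m and x of spare_filter in the frame of bay_left between -0.055 and 0.055 m and y of spare_filter in the frame of bay_left between -0.042 and 0.042 m and z of spare_filter in the frame of bay_left between -0.008 and 0.008 m and angle between spare_filter's own z axis and vertical below 0.15 rad and contact force between each of spare_filter, green_marker and the fingers below 0.1 N and x of green_saddle in the frame of rail_left between -0.018 and 0.018 m and y of green_saddle in the frame of rail_left between -0.045 and 0.045 m and z of green_saddle in the frame of rail_left between -0.006 and 0.015 m and angle between green_marker's own z axis and vertical below 0.4 rad and contact force between green_marker and stand above 0.1 N) or (horizontal distance between each of stock_1, stock_2, stock_3 and bay_middle above 0.085 m and x of spare_filter in the frame of bay_middle between -0.055 and 0.055 m and y of spare_filter in the frame of bay_middle between -0.042 and 0.042 m and z of spare_filter in the frame of bay_middle between -0.008 and 0.008 m and angle between spare_filter's own z axis and vertical below 0.15 rad and contact force between each of spare_filter, green_marker and the fingers below 0.1 N and x of green_saddle in the frame of rail_middle between -0.018 and 0.018 m and y of green_saddle in the frame of rail_middle between -0.045 and 0.045 m and z of green_saddle in the frame of rail_middle between -0.006 and 0.015 m and angle between green_marker's own z axis and vertical below 0.4 rad and contact force between green_marker and stand above 0.1 N) or (horizontal distance between each of stock_1, stock_2, stock_3 and bay_right above 0.085 m and x of spare_filter in the frame of bay_right between -0.055 and 0.055 m and y of spare_filter in the frame of bay_right between -0.042 and 0.042 m and z of spare_filter in the frame of bay_right between -0.008 and 0.008 m and angle between spare_filter's own z axis and vertical below 0.15 rad and contact force between each of spare_filter, green_marker and the fingers below 0.1 N and x of green_saddle in the frame of rail_right between -0.018 and 0.018 m and y of green_saddle in the frame of rail_right between -0.045 and 0.045 m and z of green_saddle in the frame of rail_right between -0.006 and 0.015 m and angle between green_marker's own z axis and vertical below 0.4 rad and contact force between green_marker and stand above 0.1 N)) and linear speed of each of spare_filter, green_marker below 0.03 m/s and angular speed of green_marker below 0.3 rad/s); the robot touches nothing.
It fails at once if a filter already in stock was shifted by more than 25 mm or tipped over (distance of any of stock_1, stock_2, stock_3 from where it was at the start of the episode above 0.025 m or angle between any of stock_1, stock_2, stock_3's own z axis and vertical above 0.5 rad).
It fails at once if the red marker was shifted by more than 30 mm or tipped over (distance of red_marker from where it was at the start of the episode above 0.03 m or angle between red_marker's own z axis and vertical above 0.5 rad).
It also fails if it takes over 64 s, if anything falls off the work surface, if the arm or the gripper's body presses on something with over 40 N, if the wrist force passes 120 N, or if a joint passes its speed limit or range.

## Robot

A 7-joint arm with a two-finger parallel gripper is mounted at the origin on the work surface. World frame = base frame: x ahead of the robot, y to its left, z up, the work surface at z = 0. Lengths are in m, angles in rad, forces in N, time in s.
With the tool pointing down it reaches from about 0.4 to 0.85 m from the base axis. Payload 4.5 kg.
Tool frame: the origin (TCP) lies midway between the tips of the shut fingers; the grasp point (between the pads) lies 19 mm behind it; z points along the fingers, y is the direction in which the jaws open and shut (so a half turn about z gives the same grasp; the last joint's range is limited). The gripper opens to 88 mm and grips with 3 to 60 N. Pads are 18 mm wide; open, the fingers measure 123 mm over their backs; the gripper's body (75 mm by 187 mm) begins 45 mm behind the grasp point.
Start: joints at [1.298, 0.689, -0.195, 1.565, 0.157, 0.902, -0.215], TCP at [0.189, -0.596, 0.239] pointing down, gripper open.
Joint ranges: [-3.01, 3.01], [-0.46, 2.08], [-1.47, 1.51], [0.13, 2.56], [-1, 4.14], [0.04, 2.09], [-2.66, 2.66]. Speed limits (rad/s): [2.57, 2.57, 3.14, 3.14, 3.14, 3.14, 3.14].

## Interface

Orientations are given as a unit quaternion [x, y, z, w].
In Python, from plant import r, viewer gives the robot as it stands.
- The arm moves only by the tool play_rows, never from a script. Its argument "commands" is a list of rows, each an object with "delta_rot": the turn, a rotation vector about the tool's x, y, z normalised to -1 to 1, where 1 is pi rad, a list of three; "travel": the shift along the tool's x, y, z normalised to -1 to 1, where 1 is 15 cm, a list of three; "gripper": the opening, from -1 (shut) to 1 (fully open). In form: [{"delta_rot": [wx, wy, wz], "travel": [x, y, z], "gripper": gripper}, ...]. A call has 1 to 12 rows; each row is the pose to reach, as a shift and turn from the pose commanded when the call began, along the tool's axes at that moment, turning the shorter way round; what a row does not reach only later rows make up. A row lasts 1/8 s, in which the tool goes at most 62.5 mm and 10.7 degrees, less where a joint would pass 70% of its speed; a pose out of reach is approached as far as the arm can. A call with a number of a shift or a turn outside -1 to 1 is refused whole. A call with a gripper value outside its range is refused whole. The fingers move at their own pace and stop on an object; "force" is the grip in N (left out, the last holds). Time passes only in rows, so rows that repeat a pose let the fingers close. It gives the time, the measured TCP pose, the force and the opening at its end, in the units of the state.
- r.get_state(): the state, without advancing time (a new reading comes with each control period).
- viewer.snapshot(name): name is "scene" or "top"; returns a dict with "color" (400x640x3 uint8, red, green, blue), "z_map" (400x640 float32, m along the optical axis (not along the pixel's ray), 0 where there is no reading), "fx", "fy", "cx", "cy" (pixels), "origin" and "attitude" of the camera in the world. Camera axes: x right, y up, looking along -z (the intrinsics and any distortion apply to the point x, -y, -z); pixel columns grow to the right and rows downward; lengths in m; the calibration is good to about 2 mm. A picture is of the moment at which its call begins.
- r.finish_job(): hands the job in, once; it reports no verdict.
Trained networks look in the newest picture that a camera, given by its name, has taken for a name from the list of things; names that differ only in an ending like _2 or _b are one class to them, and where a whole thing is asked for, a point or a joint stands for the part that bears it (a point fixed in the world has none). Each returns a list of dicts, best first, with "conf" (0 to 1); they miss things now and then, are a little off and sometimes report something else, mostly with a low value. They report only what shows in the picture. A call takes as long as a camera call. They do not tell look-alikes from the thing itself.
- viewer.outline_of(camera, label): "pixels" (400x640 bool, what is visible of it) and "at" ([column, row] in pixels, amid what is visible of it).
- viewer.pinpoint(camera, label): "at" ([column, row] in pixels: a listed point, or the origin of a listed thing).
The state is a dict: "clock": time; "q": joint angles; "qd": joint speeds; "joint_torque": joint torques, N m; "tool_pos": TCP position; "eef_rot": TCP orientation; "contact_force": force on the tool from outside, world axes, zero at the start; "moment": the same for the moment, N m; "opening": opening from 0.0 (shut) to 1.0 (fully open).
Only numpy, scipy, OpenCV 4.12 (cv2) and the standard library are available. Lean on these libraries where they do the work, as an engineer would, in place of code of your own. Each camera call takes 0.05 s, during which the arm holds its last target. There are 200 camera calls.

## Working session

There is one attempt and no reset: what is moved stays moved. The work goes in short steps, Python scripts to look and compute and a tool call to move; the robot and the scene stay as the last step left them, time stands still between calls to the robot, and variables do not carry over. Pictures are saved under pics/ and viewed, about 8 in all and at most 12, crops included, and the job is handed in when it is done.

Besides the shell and the picture viewer there is one more tool, called after ">>>" as name(argument=value, ...) on one line, values as JSON. play_rows: Moves the arm, as the interface text tells. Its arguments: {"type":"object","properties":{"commands":{"type":"array","items":{"type":"object","properties":{"delta_rot":{"type":"array","items":{"type":"number","minimum":-1,"maximum":1}},"travel":{"type":"array","items":{"type":"number","minimum":-1,"maximum":1}},"gripper":{"type":"number"}}}},"force":{"type":"number"}},"required":["commands"]}

```bash
mkdir -p pics; ls; cat > h.py <<'E'
import numpy as np, cv2
from scipy.spatial.transform import Rotation as R
from plant import r, viewer
def snap(n,save=None):
    s=viewer.snapshot(n)
    if save: cv2.imwrite('pics/'+save+'.png',s['color'][:,:,::-1])
    return s
def Rm(s):
    a=np.array(s['attitude'],float)
    return R.from_quat(a).as_matrix() if a.size==4 else a.reshape(3,3)
def cloud(s):
    z=s['z_map'].astype(float); v,u=np.mgrid[:z.shape[0],:z.shape[1]]
    P=np.stack([(u-s['cx'])/s['fx']*z,-(v-s['cy'])/s['fy']*z,-z],-1)
    W=P@Rm(s).T+np.array(s['origin']); W[z<=0]=np.nan
    return W
E
python3 - <<'E'
from h import *
for n in('scene','top'):
    s=snap(n,n+'0'); print(n,[s[k] for k in s if k not in('color','z_map')],s.keys())
    W=cloud(s); print((s['z_map']>0).mean())
    for l in('spare_filter','green_marker','stand'):
        for d in viewer.outline_of(n,l)[:7]:
            m=d['pixels']; p=W[m]; p=p[~np.isnan(p[:,0])]
            t=p[p[:,2]>np.nanpercentile(p[:,2],95)-.01] if len(p) else p
            print(l,round(d['conf'],2),np.round(d['at']),m.sum(),np.round(np.percentile(p,[2,98],axis=0),3).tolist() if len(p) else '', np.round(np.median(t,axis=0),3))
    for l in('bay_left','bay_middle','bay_right','rail_left','rail_middle','rail_right'):
        for d in viewer.pinpoint(n,l)[:2]:
            u,v=np.round(d['at']).astype(int); print(l,round(d['conf'],2),u,v,W[min(v,399),min(u,639)].round(3))
print(r.get_state())
E
```

```text
pics
scene [466.200797497134, 466.200797497134, 321.35273561513424, 193.67804834513086, array([1.41268479, 0.38077652, 0.83924831]), array([0.25359363, 0.37666165, 0.74292738, 0.49180807])] dict_keys(['color', 'z_map', 'fx', 'fy', 'cx', 'cy', 'origin', 'attitude'])
0.99203125
spare_filter 0.68 [232. 178.] 483 [[0.426, -0.338, 0.008], [0.465, -0.292, 0.089]] [ 0.445 -0.315  0.085]
spare_filter 0.65 [261. 178.] 303 [[0.382, -0.247, 0.009], [0.426, -0.2, 0.089]] [ 0.402 -0.227  0.086]
green_marker 0.9 [456. 202.] 1291 [[0.325, 0.283, 0.008], [0.386, 0.368, 0.16]] [0.349 0.326 0.158]
green_marker 0.74 [447. 237.] 971 [[0.453, 0.316, 0.008], [0.489, 0.375, 0.122]] [0.469 0.345 0.118]
stand 0.93 [347. 226.] 3547 [[0.439, -0.169, 0.003], [0.707, 0.236, 0.137]] [0.49  0.038 0.133]
bay_middle 0.58 288 175 [ 0.295 -0.201  0.001]
rail_left 0.96 383 198 [0.295 0.119 0.002]
rail_middle 0.92 330 186 [ 0.297 -0.053  0.   ]
rail_right 0.84 287 177 [ 0.306 -0.199  0.001]
rail_right 0.22 382 200 [0.484 0.161 0.137]
top [508.62398080389204, 508.62398080389204, 315.26970577363494, 201.81867036020802, ar
[... 984 characters left out ...]
'q': array([ 1.29780968,  0.68913423, -0.19456609,  1.56523984,  0.15725897,
        0.90249795, -0.21510625]), 'qd': array([ 3.13365958e-04,  9.95554886e-04, -1.01222697e-03, -1.27877645e-03,
       -1.76322130e-03,  9.21047498e-05,  2.86702468e-04]), 'joint_torque': array([-1.99083011e-04, -5.27486372e+01, -1.26745932e+00, -1.53742379e+01,
       -5.19667624e-02, -7.66299345e-04,  2.11801989e-05]), 'tool_pos': array([ 0.18878153, -0.59586026,  0.23873655]), 'eef_rot': array([9.88261568e-01, 1.52771301e-01, 2.21323170e-05, 4.47062535e-05]), 'contact_force': array([ 0.61767801, -0.08234884,  0.21513499]), 'moment': array([-0.00388206, -0.00256522, -0.0115932 ]), 'opening': 1.000868592983046}
```

```bash
python3 - <<'E'
import cv2
a=cv2.imread('pics/top0.png')[90:330,120:500]; cv2.imwrite('pics/c1.png',cv2.resize(a,None,fx=2,fy=2))
E
```

```text
(no output)
```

View pics/c1.png

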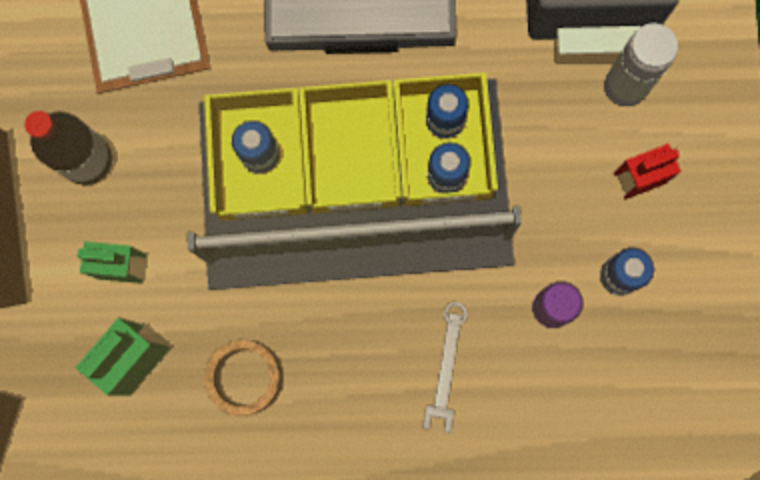

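View pics/scene0.png

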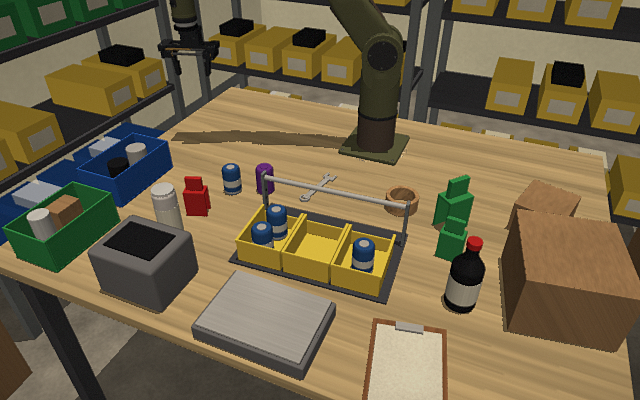

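The top crop shows the middle bin empty. The spare filter is the blue one at crop (630,270), with a purple decoy at (558,303). The small green marker is at (112,262) and the red one at (650,170).

```bash
cat > m.py <<'E'
from h import *
def stand(W):
    p=W.reshape(-1,3); p=p[~np.isnan(p[:,0])]
    q=p[(p[:,2]>.128)&(p[:,2]<.138)&(abs(p[:,0]-.485)<.04)&(p[:,1]>-.15)&(p[:,1]<.22)]
    vx,vy,x0,y0=cv2.fitLine(q[:,:2].astype(np.float32),cv2.DIST_HUBER,0,.001,.001).ravel()
    if vy<0: vx,vy=-vx,-vy
    a=p[(p[:,2]>.10)&(p[:,2]<.15)&(abs(p[:,0]-.485)<.05)&(p[:,1]>-.25)&(p[:,1]<.27)]
    t=(a[:,:2]-[x0,y0])@[vx,vy]; e=np.percentile(t,[.3,99.7])
    mid=np.array([x0,y0])+np.array([vx,vy])*e.mean()
    print('rail dir yaw',np.degrees(np.arctan2(-vx,vy)).round(2),'mid',mid.round(4),'len',np.ptp(e).round(4),'z',np.percentile(q[:,2],95).round(4),len(q))
    # bin walls tops
    b=p[(p[:,2]>.066)&(p[:,2]<.076)&(p[:,0]>.5)&(p[:,0]<.75)&(abs(p[:,1]-.03)<.22)]
    d=b[:,:2]-mid; yy=d@[vx,vy]; xx=d@[vy,-vx]
    print(' walls y',np.percentile(yy,[1,99]).round(3),'x',np.percentile(xx,[1,99]).round(3))
def top(W,c,z0,z1,rad=.06):
    p=W.reshape(-1,3); p=p[~np.isnan(p[:,0])]
    q=p[(p[:,2]>z0)&(p[:,2]<z1)&(np.hypot(*(p[:,:2]-c).T)<rad)]
    (cx,cy),(w,h),an=cv2.minAreaRect(q[:,:2].astype(np.float32))
    print(' ',c,'rect',round(cx,4),round(cy,4),round(w,4),round(h,4),'ang',round(an,1),'mean',q.mean(0).round(4),'n',len(q))
E
python3 - <<'E'
from m import *
for n in('scene','top'):
    W=cloud(snap(n)); print(n); stand(W)
    top(W,(.44,-.316),.0795,.095,.045)
    top(W,(.467,.346),.112,.127)
    top(W,(.467,.346),.072,.127)
    for c in((.58,-.12),(.64,-.12),(.61,.13)): top(W,c,.0795,.095,.035)
    p=W.reshape(-1,3);q=p[(abs(p[:,0]-.55)<.1)&(abs(p[:,1]+.35)<.12)&(p[:,2]>.1)]
    print('red?',q.mean(0) if len(q) else 0,len(q))
E
```

```text
scene
rail dir yaw 3.44 mid [0.4906 0.0278] len 0.4033 z 0.1365 599
 walls y [-0.186  0.184] x [0.044 0.201]
  (0.44, -0.316) rect 0.4399 -0.3182 0.05 0.0488 ang 72.8 mean [ 0.442  -0.3165  0.0857] n 150
  (0.467, 0.346) rect 0.466 0.3456 0.0466 0.0169 ang 80.3 mean [0.4677 0.3459 0.1187] n 110
  (0.467, 0.346) rect 0.4676 0.3452 0.0604 0.0409 ang 84.1 mean [0.4723 0.3458 0.0947] n 503
  (0.58, -0.12) rect 0.579 -0.1042 0.0309 0.0481 ang 80.1 mean [ 0.5896 -0.1042  0.0906] n 48
  (0.64, -0.12) rect 0.6531 -0.1044 0.0174 0.044 ang 63.1 mean [ 0.6578 -0.1089  0.0925] n 16
  (0.61, 0.13) rect 0.6158 0.1461 0.0272 0.0456 ang 86.3 mean [0.6236 0.1445 0.0909] n 64
red? [ 0.57066691 -0.35127055  0.11332977] 156
top
rail dir yaw 3.08 mid [0.4872 0.0281] len 0.4014 z 0.1366 792
 walls y [-0.184  0.185] x [0.049 0.204]
  (0.44, -0.316) rect 0.4382 -0.3176 0.05 0.0508 ang 86.4 mean [ 0.4369 -0.3172  0.0854] n 326
  (0.467, 0.346) rect 0.4668 0.3452 0.0458 0.0122 ang 82.8 mean [0.4667 0.3458 0.1199] n 99
  (0.467, 0.346) rect 0.467 0.347 0.0617 0.0401 ang 82.8 mean [0.4654 0.3437 0.0917] n 395
  (0.58, -0.12) rect 0.5788 -0.1027 0.0493 0.0318 ang 11.8 mean [ 0.5763 -0.1034  0.0918] n 103
  (0.64, -0.12) rect 0.6487 -0.103 0.0304 0.0461 ang 74.6 mean [ 0.6452 -0.1034  0.0912] n 97
  (0.61, 0.13) rect 0.6116 0.1478 0.0304 0.048 ang 88.5 mean [0.609  0.1463 0.0913] n 108
red? [ 0.56703738 -0.35064462  0.11810263] 114
```

```bash
cat > go.py <<'E'
import sys
from h import *
# args: x y z yaw(deg of tool x axis, tool down)
x,y,z,th=map(float,sys.argv[1:5]); s=r.get_state()
q=R.from_quat(s['eef_rot']); t=np.radians(th)
tgt=R.from_matrix(np.array([[np.cos(t),np.sin(t),0],[np.sin(t),-np.cos(t),0],[0,0,-1]]))
d=q.inv().apply(np.array([x,y,z])-s['tool_pos'])
rv=(q.inv()*tgt).as_rotvec()
print('travel',(d/.15).round(3),'rot',(rv/np.pi).round(4),'clock',s['clock'],'q',s['q'].round(2),'open',s['opening'].round(3))
E
python3 go.py .439 -.3175 .15 -10
python3 - <<'E'
from m import *
W=cloud(snap('top')); p=W.reshape(-1,3)
for c,z in(((.345,.326),.14),((.568,-.351),.10),((.568,-.351),.07)):
    q=p[(np.hypot(p[:,0]-c[0],p[:,1]-c[1])<.07)&(p[:,2]>z)]; print(c,z,q.min(0).round(3),q.max(0).round(3))
E
```

```text
(0.345, 0.326) 0.14 [0.317 0.302 0.14 ] [0.371 0.351 0.164]
(0.568, -0.351) 0.1 [ 0.557 -0.375  0.1  ] [ 0.58  -0.328  0.127]
(0.568, -0.351) 0.07 [ 0.54  -0.387  0.071] [ 0.597 -0.318  0.127]Traceback (most recent call last):
  File "go.py", line 9, in <module>
    print('travel',(d/.15).round(3),'rot',(rv/np.pi).round(4),'clock',s['clock'],'q',s['q'].round(2),'open',s['opening'].round(3))
                                                                                                            ^^^^^^^^^^^^^^^^^^
AttributeError: 'float' object has no attribute 'round'
```

```bash
sed -i "s/s\['opening'\].round(3)/round(s['opening'],3)/" go.py; python3 go.py .439 -.3175 .16 -10
```

```text
travel [ 2.15  -1.265  0.525] rot [ 0.     -0.      0.1532] clock 1.15 q [ 1.3   0.69 -0.19  1.57  0.16  0.9  -0.22] open 1.0
```

>>> play_rows(commands=[{"travel":[1,-0.6,0],"delta_rot":[0,0,0],"gripper":0.8},{"travel":[1,-0.6,0],"delta_rot":[0,0,0],"gripper":0.8},{"travel":[1,-0.6,0],"delta_rot":[0,0,0],"gripper":0.8},{"travel":[1,-0.6,0],"delta_rot":[0,0,0],"gripper":0.8},{"travel":[1,-0.6,0],"delta_rot":[0,0,0],"gripper":0.8}])

```text
clock: 1.78
tool_pos: [0.3041, -0.4654, 0.2389]
eef_rot: [0.988, 0.153, -0.0, 0.0]
contact_force: [-1.2, -1.1, -0.6]
opening: 0.896
```

>>> play_rows(commands=[{"travel":[1,-0.6,0],"delta_rot":[0,0,0.1532],"gripper":0.8},{"travel":[1,-0.6,0],"delta_rot":[0,0,0.1532],"gripper":0.8},{"travel":[1,-0.6,0],"delta_rot":[0,0,0.1532],"gripper":0.8},{"travel":[1,-0.6,0],"delta_rot":[0,0,0.1532],"gripper":0.8},{"travel":[1,-0.6,0],"delta_rot":[0,0,0.1532],"gripper":0.8},{"travel":[1,-0.6,0],"delta_rot":[0,0,0.1532],"gripper":0.8}])

```text
clock: 2.52
tool_pos: [0.4186, -0.336, 0.2387]
eef_rot: [0.996, -0.089, -0.0, 0.001]
contact_force: [-0.8, 0.2, 0.1]
opening: 0.9
```

```bash
python3 go.py .439 -.3175 .041 -10
```

```text
travel [ 0.113 -0.147  1.318] rot [ 0.0004  0.0002 -0.0013] clock 2.525 q [ 0.6   0.57 -0.02  1.84  0.02  0.73 -1.18] open 0.9
```

>>> play_rows(commands=[{"travel":[0.113,-0.147,0.2],"delta_rot":[0,0,0],"gripper":0.8},{"travel":[0.113,-0.147,0.6],"delta_rot":[0,0,0],"gripper":0.8},{"travel":[0.113,-0.147,0.8],"delta_rot":[0,0,0],"gripper":0.8},{"travel":[0.113,-0.147,0.8],"delta_rot":[0,0,0],"gripper":0.8},{"travel":[0.113,-0.147,0.8],"delta_rot":[0,0,0],"gripper":0.8}])

```text
clock: 3.15
tool_pos: [0.441, -0.3164, 0.1198]
eef_rot: [0.996, -0.088, 0.001, 0.001]
contact_force: [0.3, -0.3, 1.0]
opening: 0.904
```

```bash
python3 go.py .439 -.3175 .041 -10; python3 -c "
from h import *
s=snap('top'); cv2.imwrite('pics/c2.png',cv2.resize(s['color'][180:290,340:500,::-1],None,fx=3,fy=3))"
```

```text
travel [-0.013  0.009  0.525] rot [ 0.0004 -0.0005 -0.0006] clock 3.15 q [ 0.55  0.76 -0.01  1.92  0.02  0.46 -1.23] open 0.904
```

View pics/c2.png

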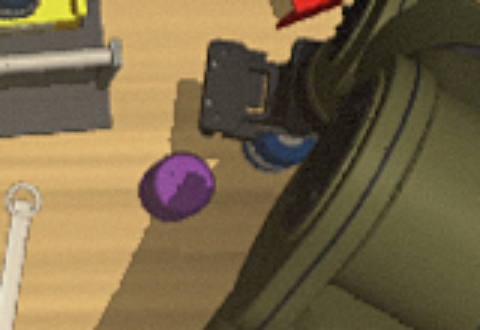

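The gripper is over the blue filter (crop 280,150), and the purple one (178,185) is clear of the jaws.

>>> play_rows(commands=[{"travel":[-0.013,0.009,0.25],"delta_rot":[0,0,0],"gripper":0.8},{"travel":[-0.013,0.009,0.45],"delta_rot":[0,0,0],"gripper":0.8},{"travel":[-0.013,0.009,0.525],"delta_rot":[0,0,0],"gripper":0.8},{"travel":[-0.013,0.009,0.525],"delta_rot":[0,0,0],"gripper":0.8},{"travel":[-0.013,0.009,0.525],"delta_rot":[0,0,0],"gripper":-1},{"travel":[-0.013,0.009,0.525],"delta_rot":[0,0,0],"gripper":-1},{"travel":[-0.013,0.009,0.525],"delta_rot":[0,0,0],"gripper":-1},{"travel":[-0.013,0.009,0.525],"delta_rot":[0,0,0],"gripper":-1},{"travel":[-0.013,0.009,0.525],"delta_rot":[0,0,0],"gripper":-1},{"travel":[-0.013,0.009,0.525],"delta_rot":[0,0,0],"gripper":-1}], force=25)

```text
clock: 4.45
tool_pos: [0.4392, -0.3172, 0.0409]
eef_rot: [0.996, -0.088, 0.001, 0.001]
contact_force: [-0.8, -2.5, 6.9]
opening: 0.604
```

>>> play_rows(commands=[{"travel":[0,0,-0.2],"delta_rot":[0,0,0],"gripper":-1},{"travel":[0,0,-0.5],"delta_rot":[0,0,0],"gripper":-1},{"travel":[0,0,-0.8],"delta_rot":[0,0,0],"gripper":-1},{"travel":[0,0,-1],"delta_rot":[0,0,0],"gripper":-1},{"travel":[0,0,-1],"delta_rot":[0,0,0],"gripper":-1},{"travel":[0,0,-1],"delta_rot":[0,0,0],"gripper":-1}])

```text
clock: 5.2
tool_pos: [0.4378, -0.315, 0.1885]
eef_rot: [0.996, -0.087, -0.001, -0.001]
contact_force: [-0.9, -1.0, -2.9]
opening: 0.601
```

```bash
python3 go.py .615 .035 .24 93
```

```text
travel [ 0.758 -2.503 -0.342] rot [-1.100e-03  2.000e-04 -5.721e-01] clock 5.2 q [ 0.55  0.65 -0.02  1.88  0.02  0.62 -1.23] open 0.601
```

>>> play_rows(commands=[{"travel":[0.0,0,-0.3],"delta_rot":[0,0,-0.05],"gripper":-1},{"travel":[0.1,-0.3,-0.45],"delta_rot":[0,0,-0.1],"gripper":-1},{"travel":[0.15,-0.6,-0.45],"delta_rot":[0,0,-0.15],"gripper":-1},{"travel":[0.2,-0.9,-0.45],"delta_rot":[0,0,-0.2],"gripper":-1},{"travel":[0.2,-0.9,-0.45],"delta_rot":[0,0,-0.25],"gripper":-1},{"travel":[0.2,-0.9,-0.45],"delta_rot":[0,0,-0.25],"gripper":-1}])

```text
clock: 5.95
tool_pos: [0.4907, -0.1875, 0.2555]
eef_rot: [0.954, 0.3, -0.002, -0.001]
contact_force: [0.1, -0.6, -3.1]
opening: 0.604
```

```bash
python3 go.py .615 .035 .25 93
```

```text
travel [ 1.529 -0.741  0.036] rot [-1.400e-03  1.000e-04 -3.224e-01] clock 5.95 q [ 0.43  0.54 -0.25  1.84  0.18  0.79 -0.87] open 0.604
```

>>> play_rows(commands=[{"travel":[0.3,-0.15,0],"delta_rot":[0,0,-0.05],"gripper":-1},{"travel":[0.6,-0.3,0],"delta_rot":[0,0,-0.1],"gripper":-1},{"travel":[0.9,-0.44,0],"delta_rot":[0,0,-0.15],"gripper":-1},{"travel":[0.9,-0.44,0],"delta_rot":[0,0,-0.2],"gripper":-1},{"travel":[0.9,-0.44,0],"delta_rot":[0,0,-0.25],"gripper":-1},{"travel":[0.9,-0.44,0],"delta_rot":[0,0,-0.3224],"gripper":-1},{"travel":[0.9,-0.44,0],"delta_rot":[0,0,-0.3224],"gripper":-1},{"travel":[0.9,-0.44,0],"delta_rot":[0,0,-0.3224],"gripper":-1}])

```text
clock: 6.95
tool_pos: [0.564, -0.0573, 0.2567]
eef_rot: [0.69, 0.724, -0.001, -0.001]
contact_force: [-1.2, 0.4, -2.8]
opening: 0.599
```

```bash
python3 go.py .617 .035 .25 93
```

```text
travel [0.598 0.382 0.044] rot [-0.0005 -0.     -0.0013] clock 6.95 q [ 0.33  0.63 -0.53  1.71  0.38  0.91 -0.3 ] open 0.599
```

>>> play_rows(commands=[{"travel":[0.3,0.19,0],"delta_rot":[0,0,0],"gripper":-1},{"travel":[0.598,0.382,0],"delta_rot":[0,0,0],"gripper":-1},{"travel":[0.598,0.382,0],"delta_rot":[0,0,0],"gripper":-1},{"travel":[0.598,0.382,0],"delta_rot":[0,0,0],"gripper":-1}])

```text
clock: 7.45
tool_pos: [0.6165, 0.0354, 0.2569]
eef_rot: [0.689, 0.725, -0.001, 0.0]
contact_force: [-0.3, -2.1, -2.5]
opening: 0.607
```

```bash
python3 go.py .617 .035 .052 93.2; python3 - <<'E'
from h import *
s=snap('top'); a=cv2.resize(s['color'][100:250,200:400,::-1],None,fx=2,fy=2)
s=snap('scene'); b=cv2.resize(s['color'][130:280,220:420,::-1],None,fx=2,fy=2)
cv2.imwrite('pics/c3.png',np.vstack([a,b]))
E
```

```text
travel [-1.000e-03  5.000e-03  1.366e+00] rot [-0.0004  0.0004 -0.0015] clock 7.45 q [ 0.15  0.69 -0.51  1.56  0.38  0.99 -0.42] open 0.607
```

View pics/c3.png

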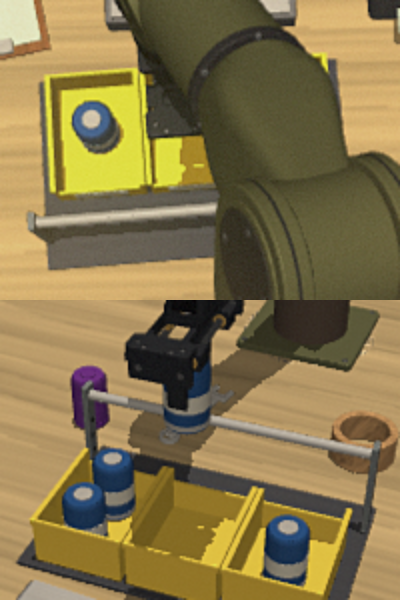

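The scene crop shows the filter held upright above the empty middle bin.

>>> play_rows(commands=[{"travel":[0,0.005,0.25],"delta_rot":[0,0,0],"gripper":-1},{"travel":[0,0.005,0.55],"delta_rot":[0,0,0],"gripper":-1},{"travel":[0,0.005,0.85],"delta_rot":[0,0,0],"gripper":-1},{"travel":[0,0.005,1],"delta_rot":[0,0,0],"gripper":-1},{"travel":[0,0.005,1],"delta_rot":[0,0,0],"gripper":-1},{"travel":[0,0.005,1],"delta_rot":[0,0,0],"gripper":-1}])

```text
clock: 8.3
tool_pos: [0.6186, 0.0355, 0.1087]
eef_rot: [0.689, 0.725, 0.001, 0.001]
contact_force: [-0.6, 0.9, -3.0]
opening: 0.603
```

```bash
python3 go.py .617 .035 .0515 93.2
```

```text
travel [-0.002 -0.011  0.381] rot [ 0.0007  0.     -0.0014] clock 8.3 q [ 0.1   0.88 -0.42  1.68  0.51  0.69 -0.53] open 0.603
```

>>> play_rows(commands=[{"travel":[0,-0.01,0.15],"delta_rot":[0,0,0],"gripper":-1},{"travel":[0,-0.01,0.28],"delta_rot":[0,0,0],"gripper":-1},{"travel":[0,-0.01,0.35],"delta_rot":[0,0,0],"gripper":-1},{"travel":[0,-0.01,0.385],"delta_rot":[0,0,0],"gripper":-1},{"travel":[0,-0.01,0.385],"delta_rot":[0,0,0],"gripper":-1},{"travel":[0,-0.01,0.385],"delta_rot":[0,0,0],"gripper":-1}])

```text
clock: 9.05
tool_pos: [0.6161, 0.0358, 0.0509]
eef_rot: [0.688, 0.726, -0.0, 0.0]
contact_force: [-3.2, -0.4, 6.2]
opening: 0.599
```

Upward contact force shows the filter is on the floor, so I'll release.

>>> play_rows(commands=[{"travel":[0,0,0],"delta_rot":[0,0,0],"gripper":0.6},{"travel":[0,0,0],"delta_rot":[0,0,0],"gripper":0.6},{"travel":[0,0,0],"delta_rot":[0,0,0],"gripper":0.6},{"travel":[0,0,0],"delta_rot":[0,0,0],"gripper":0.6},{"travel":[0,0,-0.3],"delta_rot":[0,0,0],"gripper":0.6},{"travel":[0,0,-0.7],"delta_rot":[0,0,0],"gripper":0.6},{"travel":[0,0,-1],"delta_rot":[0,0,0],"gripper":0.6},{"travel":[0,0,-1],"delta_rot":[0,0,0],"gripper":0.6},{"travel":[0,0,-1],"delta_rot":[0,0,0],"gripper":0.6}])

```text
clock: 10.18
tool_pos: [0.6156, 0.0356, 0.1991]
eef_rot: [0.688, 0.726, -0.001, -0.0]
contact_force: [0.7, -0.1, -0.8]
opening: 0.804
```

```bash
python3 go.py .467 .346 .25 173
```

```text
travel [ 2.119 -0.88  -0.34 ] rot [-4.000e-04 -1.000e-04 -4.443e-01] clock 10.175 q [ 0.13  0.76 -0.48  1.62  0.43  0.87 -0.47] open 0.804
```

>>> play_rows(commands=[{"travel":[0,0,-0.3],"delta_rot":[0,0,0],"gripper":1},{"travel":[0.4,-0.15,-0.4],"delta_rot":[0,0,-0.05],"gripper":1},{"travel":[0.7,-0.3,-0.4],"delta_rot":[0,0,-0.1],"gripper":1},{"travel":[1,-0.4,-0.4],"delta_rot":[0,0,-0.15],"gripper":1},{"travel":[1,-0.4,-0.4],"delta_rot":[0,0,-0.2],"gripper":1},{"travel":[1,-0.4,-0.4],"delta_rot":[0,0,-0.2],"gripper":1}])

```text
clock: 10.92
tool_pos: [0.5475, 0.1823, 0.2579]
eef_rot: [0.431, 0.903, -0.001, -0.001]
contact_force: [0.5, 0.4, -0.6]
opening: 0.997
```

```bash
python3 go.py .467 .346 .25 173; python3 - <<'E'
from m import *
W=cloud(snap('top')); top(W,(.467,.346),.112,.127); top(W,(.616,.036),.08,.102,.04)
W=cloud(snap('scene')); top(W,(.467,.346),.112,.127); top(W,(.616,.036),.08,.102,.04)
E
```

```text
travel [1.186 0.27  0.053] rot [-0.0008 -0.0007 -0.2445] clock 10.925 q [-0.01  0.67 -0.68  1.67  0.49  0.98 -0.19] open 0.997
  (0.467, 0.346) rect 0.4672 0.3465 0.0475 0.0124 ang 83.2 mean [0.4667 0.3457 0.1192] n 100
  (0.616, 0.036) rect 0.6252 0.0213 0.0529 0.0264 ang 31.8 mean [0.6226 0.0218 0.0949] n 163
  (0.467, 0.346) rect 0.4664 0.3457 0.0454 0.0169 ang 82.3 mean [0.4678 0.346  0.1186] n 112
  (0.616, 0.036) rect 0.6198 0.0322 0.0508 0.05 ang 68.8 mean [0.6242 0.0347 0.0933] n 315
```

>>> play_rows(commands=[{"travel":[0.3,0.07,0],"delta_rot":[0,0,-0.05],"gripper":1},{"travel":[0.6,0.15,0],"delta_rot":[0,0,-0.1],"gripper":1},{"travel":[0.98,0.24,0],"delta_rot":[0,0,-0.15],"gripper":1},{"travel":[0.98,0.24,0],"delta_rot":[0,0,-0.2],"gripper":1},{"travel":[0.98,0.24,0],"delta_rot":[0,0,-0.2445],"gripper":1},{"travel":[0.98,0.24,0],"delta_rot":[0,0,-0.2445],"gripper":1},{"travel":[0.98,0.24,0],"delta_rot":[0,0,-0.2445],"gripper":1}])

```text
clock: 11.9
tool_pos: [0.4841, 0.3188, 0.2594]
eef_rot: [0.063, 0.998, -0.0, -0.0]
contact_force: [-0.7, -0.2, -0.1]
opening: 0.999
```

```bash
python3 go.py .467 .346 .15 173
```

```text
travel [0.135 0.166 0.729] rot [-0.0002 -0.0001 -0.0012] clock 11.9 q [-0.18  0.73 -0.88  1.66  0.63  1.06  0.19] open 0.999
```

>>> play_rows(commands=[{"travel":[0.135,0.166,0.15],"delta_rot":[0,0,0],"gripper":1},{"travel":[0.135,0.166,0.4],"delta_rot":[0,0,0],"gripper":1},{"travel":[0.135,0.166,0.7],"delta_rot":[0,0,0],"gripper":1},{"travel":[0.135,0.166,0.7],"delta_rot":[0,0,0],"gripper":1},{"travel":[0.135,0.166,0.7],"delta_rot":[0,0,0],"gripper":1}])

```text
clock: 12.52
tool_pos: [0.4672, 0.3474, 0.1561]
eef_rot: [0.061, 0.998, 0.001, 0.001]
contact_force: [0.1, 1.5, 1.0]
opening: 1.0
```

```bash
python3 go.py .467 .346 .087 173;  python3 - <<'E'
from h import *
s=snap('top'); a=cv2.resize(s['color'][150:300,100:300,::-1],None,fx=2,fy=2)
s=snap('scene'); b=cv2.resize(s['color'][150:300,350:550,::-1],None,fx=2,fy=2)
cv2.imwrite('pics/c4.png',np.hstack([a,b]))
E
```

```text
travel [ 0.    -0.01   0.461] rot [ 0.0006  0.0003 -0.0002] clock 12.525 q [-0.29  0.85 -0.78  1.76  0.77  0.86  0.02] open 1.0
```

View pics/c4.png

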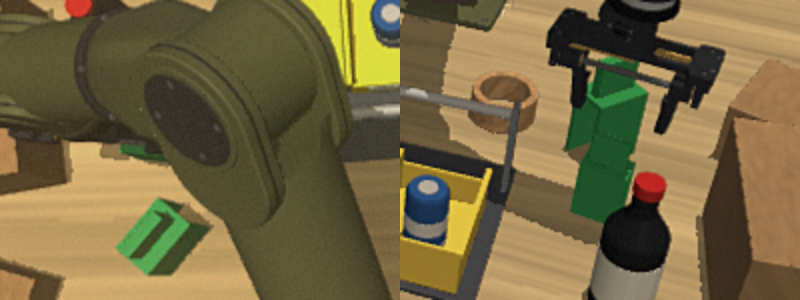

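The gripper straddles the small green marker (scene crop 605,185), clear of the bottle and the big marker.

>>> play_rows(commands=[{"travel":[0,-0.01,0.2],"delta_rot":[0,0,0],"gripper":1},{"travel":[0,-0.01,0.4],"delta_rot":[0,0,0],"gripper":1},{"travel":[0,-0.01,0.461],"delta_rot":[0,0,0],"gripper":1},{"travel":[0,-0.01,0.461],"delta_rot":[0,0,0],"gripper":1},{"travel":[0,-0.01,0.461],"delta_rot":[0,0,0],"gripper":-1},{"travel":[0,-0.01,0.461],"delta_rot":[0,0,0],"gripper":-1},{"travel":[0,-0.01,0.461],"delta_rot":[0,0,0],"gripper":-1},{"travel":[0,-0.01,0.461],"delta_rot":[0,0,0],"gripper":-1},{"travel":[0,-0.01,0.461],"delta_rot":[0,0,0],"gripper":-1},{"travel":[0,-0.01,0.461],"delta_rot":[0,0,0],"gripper":-1}], force=20)

```text
clock: 13.88
tool_pos: [0.4665, 0.3453, 0.0857]
eef_rot: [0.061, 0.998, 0.0, 0.0]
contact_force: [-1.1, 0.1, 1.6]
opening: 0.518
```

>>> play_rows(commands=[{"travel":[0,0,-0.25],"delta_rot":[0,0,0],"gripper":-1},{"travel":[0,0,-0.6],"delta_rot":[0,0,0],"gripper":-1},{"travel":[0,0,-1],"delta_rot":[0,0,0],"gripper":-1},{"travel":[0,0,-1],"delta_rot":[0,0,0],"gripper":-1},{"travel":[0,0,-1],"delta_rot":[0,0,0],"gripper":-1}])

```text
clock: 14.5
tool_pos: [0.4663, 0.344, 0.2346]
eef_rot: [0.061, 0.998, -0.001, -0.0]
contact_force: [0.5, -0.4, -1.6]
opening: 0.523
```

```bash
python3 go.py .489 .028 .26 183.3
```

```text
travel [-0.406 -2.073 -0.165] rot [-0.0007 -0.0002 -0.057 ] clock 14.5 q [-0.25  0.75 -0.85  1.69  0.65  1.01  0.12] open 0.523
```

>>> play_rows(commands=[{"travel":[0,0,-0.2],"delta_rot":[0,0,0],"gripper":-1},{"travel":[-0.05,-0.2,-0.35],"delta_rot":[0,0,-0.02],"gripper":-1},{"travel":[-0.1,-0.5,-0.35],"delta_rot":[0,0,-0.04],"gripper":-1},{"travel":[-0.2,-0.8,-0.35],"delta_rot":[0,0,-0.057],"gripper":-1},{"travel":[-0.2,-1,-0.35],"delta_rot":[0,0,-0.057],"gripper":-1},{"travel":[-0.2,-1,-0.35],"delta_rot":[0,0,-0.057],"gripper":-1},{"travel":[-0.2,-1,-0.35],"delta_rot":[0,0,-0.057],"gripper":-1}])

```text
clock: 15.38
tool_pos: [0.4776, 0.193, 0.287]
eef_rot: [-0.029, 1.0, 0.0, -0.001]
contact_force: [-0.4, 0.8, -1.8]
opening: 0.517
```

```bash
python3 go.py .489 .028 .27 183.3
```

```text
travel [-0.012 -1.102  0.113] rot [ 0.0001 -0.0006  0.0002] clock 15.375 q [ 0.12  0.64 -0.99  1.81  0.61  1.04  0.52] open 0.517
```

>>> play_rows(commands=[{"travel":[0,-0.3,0],"delta_rot":[0,0,0],"gripper":-1},{"travel":[0,-0.6,0],"delta_rot":[0,0,0],"gripper":-1},{"travel":[-0.01,-0.9,0],"delta_rot":[0,0,0],"gripper":-1},{"travel":[-0.012,-1,0.1],"delta_rot":[0,0,0],"gripper":-1},{"travel":[-0.012,-1,0.15],"delta_rot":[0,0,0],"gripper":-1},{"travel":[-0.012,-1,0.15],"delta_rot":[0,0,0],"gripper":-1},{"travel":[-0.012,-1,0.15],"delta_rot":[0,0,0],"gripper":-1}])

```text
clock: 16.25
tool_pos: [0.4886, 0.045, 0.2659]
eef_rot: [-0.03, 1.0, 0.001, 0.0]
contact_force: [-1.2, 0.2, -1.1]
opening: 0.52
```

```bash
python3 go.py .489 .028 .145 183.3;  python3 - <<'E'
from h import *
for n in('scene','top'):
    s=snap(n); W=cloud(s); c=s['color'].astype(int)
    g=(c[:,:,1]>c[:,:,0]*1.5)&(c[:,:,1]>c[:,:,2]*1.3)&(abs(W[:,:,0]-.5)<.06)&(abs(W[:,:,1]-.03)<.08)
    p=W[g]; print(n,g.sum(), np.percentile(p,[2,50,98],axis=0).round(3).tolist() if g.sum() else '')
    # rail around y beyond marker
    q=W.reshape(-1,3); q=q[(q[:,2]>.128)&(q[:,2]<.139)&(abs(q[:,0]-.487)<.025)&(abs(q[:,1]-.03)<.15)]
    print('rail x at y=.028', np.polyval(np.polyfit(q[:,1]-.028,q[:,0],1),0) if len(q)>30 else len(q))
    v=W[g]; v=v[v[:,2]<.2]
    if n=='scene': a=cv2.resize(s['color'][100:250,240:440,::-1],None,fx=3,fy=3); cv2.imwrite('pics/c5.png',a)
E
```

```text
travel [ 0.005 -0.115  0.806] rot [0.0004 0.0002 0.001 ] clock 16.25 q [ 0.42  0.64 -1.01  1.9   0.65  0.97  0.75] open 0.52
scene 1110 [[0.469, 0.017, 0.185], [0.505, 0.047, 0.243], [0.511, 0.075, 0.302]]
rail x at y=.028 0.4900200750324854
top 99 [[0.467, 0.023, 0.19], [0.47, 0.051, 0.261], [0.476, 0.073, 0.264]]
rail x at y=.028 0.48552414471289096
```

View pics/c5.png

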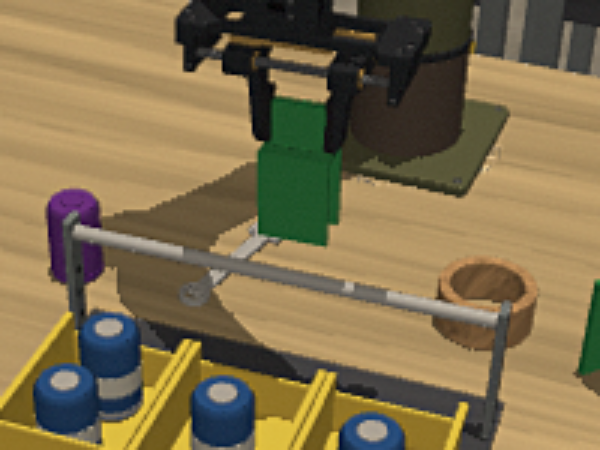

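Marker is held upright over the rail (crop 295,190), in front of the middle bin, where the spare filter stands at (222,410).

>>> play_rows(commands=[{"travel":[0.003,-0.1,0.1],"delta_rot":[0,0,0],"gripper":-1},{"travel":[0.003,-0.1,0.25],"delta_rot":[0,0,0],"gripper":-1},{"travel":[0.003,-0.1,0.4],"delta_rot":[0,0,0],"gripper":-1},{"travel":[0.003,-0.1,0.4],"delta_rot":[0,0,0],"gripper":-1},{"travel":[0.003,-0.1,0.4],"delta_rot":[0,0,0],"gripper":-1}])

```text
clock: 16.98
tool_pos: [0.4891, 0.0277, 0.2058]
eef_rot: [-0.029, 1.0, 0.0, 0.0]
contact_force: [1.0, 0.5, -0.6]
opening: 0.518
```

```bash
python3 go.py .488 .03 .146 183.3
```

```text
travel [0.007 0.016 0.399] rot [ 0.      0.0001 -0.0001] clock 16.975 q [ 0.41  0.71 -0.93  1.98  0.77  0.85  0.67] open 0.518
```

>>> play_rows(commands=[{"travel":[0.007,0,0.15],"delta_rot":[0,0,0],"gripper":-1},{"travel":[0.007,0,0.3],"delta_rot":[0,0,0],"gripper":-1},{"travel":[0.007,0,0.38],"delta_rot":[0,0,0],"gripper":-1},{"travel":[0.007,0,0.4],"delta_rot":[0,0,0],"gripper":-1},{"travel":[0.007,0,0.4],"delta_rot":[0,0,0],"gripper":-1}])

```text
clock: 17.6
tool_pos: [0.4883, 0.0281, 0.1461]
eef_rot: [-0.029, 1.0, 0.0, 0.001]
contact_force: [-0.3, 0.1, -1.6]
opening: 0.519
```

```bash
python3 - <<'E'
from h import *
s=snap('scene'); cv2.imwrite('pics/c6.png',cv2.resize(s['color'][130:230,270:400,::-1],None,fx=4,fy=4))
print(r.get_state()['contact_force'],r.get_state()['tool_pos'])
E
```

```text
[ 0.15877034 -1.54413178 -1.58996843] [0.48840643 0.02808968 0.14621771]
```

View pics/c6.png

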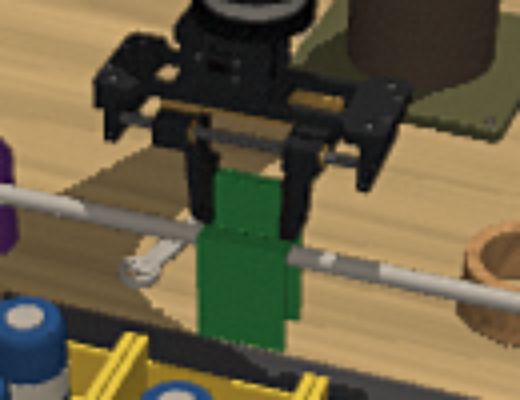

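The near leg hides the rail (crop 245,270) and the far leg is behind it, so the marker straddles. Lower the last millimetre or so and release.

>>> play_rows(commands=[{"travel":[0,0,0.01],"delta_rot":[0,0,0],"gripper":-1},{"travel":[0,0,0.01],"delta_rot":[0,0,0],"gripper":-1},{"travel":[0,0,0.01],"delta_rot":[0,0,0],"gripper":0.5},{"travel":[0,0,0.01],"delta_rot":[0,0,0],"gripper":0.8},{"travel":[0,0,0.01],"delta_rot":[0,0,0],"gripper":0.8},{"travel":[0,0,0.01],"delta_rot":[0,0,0],"gripper":0.8},{"travel":[0,0,-0.2],"delta_rot":[0,0,0],"gripper":0.8},{"travel":[0,0,-0.5],"delta_rot":[0,0,0],"gripper":0.8},{"travel":[0,0,-0.9],"delta_rot":[0,0,0],"gripper":0.8},{"travel":[0,0,-0.9],"delta_rot":[0,0,0],"gripper":0.8},{"travel":[0,0,-0.9],"delta_rot":[0,0,0],"gripper":0.8},{"travel":[0,0,-0.9],"delta_rot":[0,0,0],"gripper":0.8}])

```text
clock: 19.15
tool_pos: [0.487, 0.0274, 0.2793]
eef_rot: [-0.029, 1.0, -0.0, -0.001]
contact_force: [-0.6, -0.1, 0.9]
opening: 0.901
```

```bash
python3 - <<'E'
from m import *
s=snap('scene'); cv2.imwrite('pics/c7.png',cv2.resize(s['color'][130:280,220:420,::-1],None,fx=3,fy=3))
W=cloud(s); top(W,(.488,.028),.17,.185,.05); top(W,(.488,.028),.132,.185,.05); top(W,(.616,.036),.08,.102,.04)
p=W.reshape(-1,3);q=p[(abs(p[:,0]-.55)<.1)&(abs(p[:,1]+.35)<.12)&(p[:,2]>.1)];print('red',q.mean(0))
for c in((.58,-.12),(.64,-.12),(.61,.13)): top(W,c,.0795,.095,.035)
E
```

```text
(0.488, 0.028) rect 0.4875 0.0271 0.0162 0.0466 ang 1.1 mean [0.4894 0.0275 0.1774] n 102
  (0.488, 0.028) rect 0.4939 0.0286 0.0432 0.0952 ang 18.1 mean [0.4933 0.0295 0.1526] n 481
  (0.616, 0.036) rect 0.6182 0.0323 0.0533 0.0492 ang 24.2 mean [0.6243 0.0346 0.0931] n 319
red [ 0.57074631 -0.35122473  0.11356225]
  (0.58, -0.12) rect 0.5804 -0.1018 0.0327 0.0428 ang 69.6 mean [ 0.5917 -0.1039  0.09  ] n 51
  (0.64, -0.12) rect 0.6502 -0.1041 0.0232 0.0447 ang 71.4 mean [ 0.6538 -0.1065  0.0926] n 28
  (0.61, 0.13) rect 0.6142 0.1489 0.0336 0.0389 ang 52.2 mean [0.6235 0.1458 0.091 ] n 59
```

View pics/c7.png

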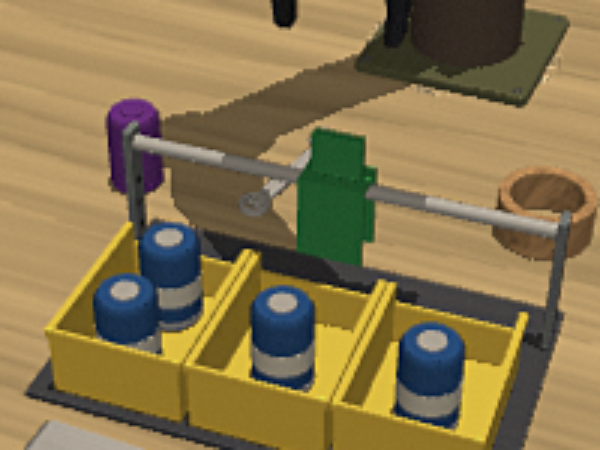

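The marker hangs on the rail, upright, at crop (335,200). The spare stands in the middle bin at (283,340). The stock filters and red marker haven't moved, and the gripper is clear.

```bash
python3 -c "
from h import *
print(r.finish_job(), r.get_state()['clock'])"
```

```text
the job is handed in; nothing more can be done
the job is handed in; nothing more can be done
```

The spare blue filter is standing in the middle bin, which was the empty one. The small green marker is hanging over the rail in front of that bin, and both are released. I handed the job in at about 19 s, and no verdict was reported.

- **Filter:** its axis is at about (0.618, 0.033), against an estimated bin centre of (0.614, 0.035). Its top is at roughly 0.093–0.095 m, as expected for a filter on the bin floor.
- **Marker:** its tab is centred at (0.4875, 0.027), and the rail's middle is at about (0.488, 0.028). The tab tops out near 0.178 m, so the top plate is resting on the rail, and it looks upright in the last picture.
- **Left in place:** the red marker and the stock filters measured within a few millimetres of where they started. The gripper was about 0.1 m above the marker when I handed in.

Two checks were less clean:
- **Camera disagreement:** the two cameras disagreed by 3–4 mm on the rail's x position, so I used the mean. The 8 mm clearance on each side covered that.
- **Filter rim, top camera:** the one top-camera reading of the placed filter's rim, taken just after release, came out off-centre. I put that down to the arm blocking the view and relied on the scene camera instead.

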